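# Try the hat on the carved old man and free the turntable

## Robot

A 6-joint arm with a two-finger parallel gripper is mounted at the origin on the work surface. World frame = base frame: x ahead of the robot, y to its left, z up, the work surface at z = 0. Lengths are in m, angles in rad, forces in N, time in s.
With the tool pointing down it reaches from about 0.3 to 0.875 m from the base axis. Payload 6.4 kg.
Tool frame: the origin (TCP) lies midway between the tips of the shut fingers; the grasp point (between the pads) lies 19 mm behind it; z points along the fingers, y is the direction in which the jaws open and shut (so a half turn about z gives the same grasp; the last joint's range is limited). The gripper opens to 85 mm and grips with 20 to 120 N. Pads are 22 mm wide; open, the fingers measure 114 mm over their backs; the gripper's body (76 mm by 85 mm) begins 54 mm behind the grasp point. The pads swing forward as they close: fully open they stand 13 mm farther back than shut.
Start: joints at [-0.206, 0.181, 1.607, -0, 1.354, -0.206], TCP at [0.575, 0, 0.231] pointing down, gripper open.
Joint ranges: [-2.99, 2.99], [-0.89, 2.07], [0.3, 2.58], [-1.14, 4.28], [0, 2.63], [-3.12, 3.12]. Speed limits (rad/s): [2.57, 2.57, 3.01, 3.14, 3.14, 3.14].

## Interface

Orientations are given as a 3x3 rotation matrix whose columns are the frame's x, y, z axes.
In Python, from bench import ctrl gives the robot as it stands. The module is installed in compiled form; this text tells all that it offers.
- The arm moves only by the tool play_rows, never from a script. Its argument "rows" is a list of rows, each an object with "slide": the shift along the tool's x, y, z scaled (see below), a list of three; "angular": the turn, a rotation vector about the tool's x, y, z scaled (see below), a list of three. In form: [{"slide": [dx, dy, dz], "angular": [wx, wy, wz]}, ...]. A call has 1 to 10 rows; each row is the pose to reach, as a shift and turn from the pose measured when the call began, along the tool's axes at that moment; what a row does not reach only later rows make up. The controller multiplies each number of a shift by 250 mm and each number of a turn by 90 degrees. A row lasts 1/12 s, in which the tool goes at most 41.7 mm and 7.16 degrees, less where a joint would pass 70% of its speed; a pose out of reach is approached as far as the arm can. A call with a number of a shift or a turn outside -1 to 1 is refused whole. A call with a gripper value outside its range is refused whole. "jaw" is the opening, from -1 (shut) to 1 (fully open), set as the call begins (left out, the last holds). The fingers move at their own pace and stop on an object; "squeeze" is the grip in N (left out, the last holds). Time passes only in rows, so rows that repeat a pose let the fingers close. It gives the time, the measured TCP pose, the force and the opening at its end, in the units of the state.
- ctrl.observe(): the state, without advancing time (a new reading comes with each control period).
- ctrl.grab_frame(name): name is "scene" or "side" or "wrist"; returns a dict with "frame" (384x512x3 uint8, red, green, blue), "camera_matrix" (3x3 intrinsics, pixels), "world_to_cam" (4x4, takes a point from world to camera coordinates). Camera axes: x right, y up, looking along -z (the intrinsics and any distortion apply to the point x, -y, -z); pixel columns grow to the right and rows downward; lengths in m; the calibration is good to about 2 mm. A picture is of the moment at which its call begins. There is no depth.
- ctrl.close_job(): hands the job in, once; it reports no verdict.
The state is a dict: "time_s": time; "qpos": joint angles; "qvel": joint speeds; "tau": joint torques, N m; "tool_pos": TCP position; "eef_rot": TCP orientation; "force": force on the tool from outside, world axes, zero at the start; "wrist_torque": the same for the moment, N m; "finger_gap": finger opening in m.
Only numpy, scipy, OpenCV 4.12 (cv2) and the standard library are available. Lean on these libraries where they do the work, as an engineer would, in place of code of your own. Each camera call takes 0.05 s, during which the arm holds its last target.

## Task

I want to see from all sides how the hat suits the old man before I hollow it out. Balance the hat blank, brim down, level and centred on top of his round head and let go of it; then pull the turntable's sprung index pin fully back by its black knob, so that it is clear of its hole in the platter's rim, and keep holding it there for me to turn him round: finish while you are still holding the pin back, with the hat still balanced on his head. Leave the other blanks, tools and the owl where they are.

Things in the scene. Friction and masses are not known exactly. Their poses are not given: they have to be found in the camera images.
- hat: pale limewood hat blank, about 45 g, round, flat solid underside: brim 80 mm across, 9 thick, with a straight crown 42 mm across on top (37 mm high in all, centre of mass 13 mm up). The only blank with a thin wide brim and a narrower crown. Origin: centre of the underside, z up. Starts brim down on the bench, right of the turntable, in one of 3 places shared with the plinth and cup blanks
- head_top (a point): topmost point of the bust's bald round head, 206 mm above the bench; the head is a ball of 44 mm radius: the hat leans about 2 degrees per mm off centre and slips beyond some 25. The bust (nose and beard in front) is screwed to a round plywood platter 200 mm across, its top 56 mm above the bench
- turntable: grey steel base of the turntable, bolted to the bench; place and turn vary. Origin: on the platter's vertical axis at bench height. Its x axis points level from there out along the index pin: the direction in which the pin is pulled. The pin's bracket stands 116 to 138 mm from the axis, 44 mm wide, top 62 mm above the bench; nut and sleeve reach to 152 mm
- knob_grip (a point): centre of the index pin's black knob: cylinder 24 mm across, 24 long, lying level along the turntable's x axis, 44 mm above the bench and, while home, 166 mm from the platter's axis; moves with the pin. Same attitude as the turntable. Free air around and below it: can be pinched from above across its axis
- index_pin (a joint): how far the index pin is pulled out (m): 0 home, nose 10 mm deep in the rim hole; clear of the hole beyond 0.010; 0.014 fully back at its stop. A spring draws it home with 6 N when home, 13 N fully back; there is no catch to keep it out
- plinth_blank: another blank: stepped disc 80 mm across, 24 mm high; origin under its centre
- cup_blank: another blank: egg cup shape on a stem, 62 mm across, 72 mm high; origin under its centre
- gouge_wide: carving gouge lying on the bench, 235 mm long, 27 mm high; origin under its middle, handle to its -x
- gouge_narrow: carving gouge lying on the bench, 215 mm long, 24 mm high; origin under its middle, handle to its -x
- veiner: small gouge lying on the bench, 205 mm long, 24 mm high; origin under its middle, handle to its -x
- mallet: round carver's mallet standing on its head, 82 mm across, 222 mm high; origin under its centre
- owl: small carved owl, 66 mm across, 104 mm high; origin under its centre
There are look-alikes about, which are no part of the job. What is shaped like the hat but grey or orange is not meant.

How it is judged:
On the way:
1. the hat blank is balanced on the head, brim down, and let go (horizontal distance between hat and head_top below 0.014 m and z of hat in the frame of head_top between -0.006 and 0.008 m and angle between hat's own z axis and vertical below 0.3 rad and linear speed of hat below 0.03 m/s and contact force between each of the arm, the fingers and hat below 0.05 N), for 0.4 s.
At the end, for the whole second after the job is handed in: fingers hold the index pin at least 12.2 of its 14 mm back against its spring (over 3 N); the hat rests untouched and still on the head, underside centre within 14 mm sideways and -6 to +8 mm in height of the head's topmost point, leaning less than 17 degrees (all of step 1 and value of joint index_pin above 0.0122 m and contact force between the fingers and index_pin above 3 N); the arm keeps its last pose, push and grip.
It fails at once if another blank, a tool or the owl is moved more than 30 mm from its place (distance of any of plinth_blank, cup_blank, gouge_wide, gouge_narrow, veiner, mallet, owl from where it was at the start of the episode above 0.03 m).
It also fails if it takes over 51 s, if anything falls off the work surface, if the arm or the gripper's body presses on something with over 40 N, if the wrist force passes 120 N, or if a joint passes its speed limit or range.

## Working session

There is one attempt and no reset: what is moved stays moved. The work goes in short steps, Python scripts to look and compute and a tool call to move; the robot and the scene stay as the last step left them, time stands still between calls to the robot, and variables do not carry over. Pictures are saved under pics/ and viewed, and the job is handed in when it is done.

Besides the shell and the picture viewer there is one more tool, called after "Request:" as a command line: name --argument value ..., lists and objects as JSON in quotes. play_rows: Moves the arm, as the interface text tells. Its arguments: {"type":"object","properties":{"rows":{"type":"array","items":{"type":"object","properties":{"slide":{"type":"array","items":{"type":"number","minimum":-1,"maximum":1}},"angular":{"type":"array","items":{"type":"number","minimum":-1,"maximum":1}}}}},"jaw":{"type":"number"},"squeeze":{"type":"number"}},"required":["rows"]}

```bash
mkdir -p pics; cat > h.py <<'E'
import numpy as np, cv2
from bench import ctrl
def grab(n,save=None):
    d=ctrl.grab_frame(n)
    if save: cv2.imwrite('pics/'+save,cv2.cvtColor(d['frame'],cv2.COLOR_RGB2BGR))
    return d
def ray(d,u,v):
    K=np.array(d['camera_matrix']);T=np.array(d['world_to_cam'])
    p=np.linalg.inv(K)@np.array([u,v,1.]); c=np.array([p[0],-p[1],-p[2]])
    R=T[:3,:3];o=-R.T@T[:3,3]; w=R.T@c
    return o,w/np.linalg.norm(w)
def onz(d,u,v,z):
    o,w=ray(d,u,v); return o+w*(z-o[2])/w[2]
def proj(d,P):
    K=np.array(d['camera_matrix']);T=np.array(d['world_to_cam'])
    c=T[:3,:3]@np.array(P)+T[:3,3]; q=K@np.array([c[0],-c[1],-c[2]]); return q[:2]/q[2]
def tri(rs):
    A=np.zeros((3,3));b=np.zeros(3)
    for o,w in rs:
        M=np.eye(3)-np.outer(w,w);A+=M;b+=M@o
    return np.linalg.solve(A,b)
E
python3 - <<'E'
from h import *
import pickle
D={}
for n in ['scene','side','wrist']:
    D[n]=grab(n,n+'0.png'); 
    T=D[n]['world_to_cam'];o,w=ray(D[n],256,192);print(n,o.round(3),w.round(3),np.array(D[n]['camera_matrix'])[0,0])
pickle.dump(D,open('d0.pkl','wb'))
s=ctrl.observe();print(s)
E
```

```text
scene [1.08  0.736 1.312] [-0.388 -0.511 -0.767] 454.9548805831272
side [ 0.107 -1.076  1.182] [ 0.25   0.684 -0.685] 475.29837947148127
wrist [0.576 0.064 0.372] [ 0.022 -0.265 -0.964] 275.89696067352895
{'time_s': 0.15, 'qpos': array([-2.06293972e-01,  1.81386412e-01,  1.60778246e+00,  3.09576119e-05,
        1.35377576e+00, -2.06304855e-01]), 'qvel': array([-0.00121351, -0.00120167, -0.00328156, -0.00084801, -0.00118299,
       -0.00107684]), 'tau': array([ 1.94259010e-03, -4.45260644e+01, -3.51692533e+01, -1.26067753e-04,
        5.82284134e-03,  2.14055274e-05]), 'tool_pos': array([5.74582950e-01, 1.18097246e-04, 2.30580082e-01]), 'eef_rot': array([[-3.99427189e-06,  9.99999133e-01, -1.31711500e-03],
       [ 9.99999953e-01,  4.39799818e-06,  3.06520435e-04],
       [ 3.06525962e-04, -1.31711371e-03, -9.99999086e-01]]), 'force': array([ 0.60649186, -0.61509838,  0.06571882]), 'wrist_torque': array([ 0.01660337, -0.07229077, -0.01388761]), 'finger_gap': 0.08551002253765994}
```

View pics/scene0.png

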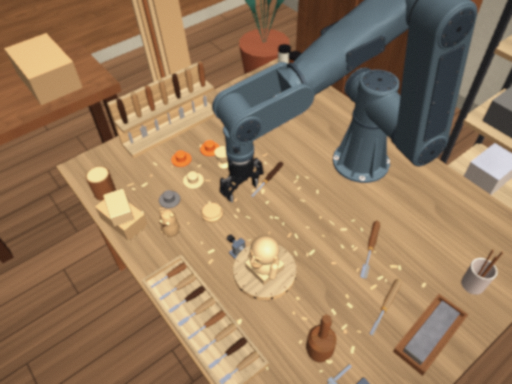

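View pics/side0.png

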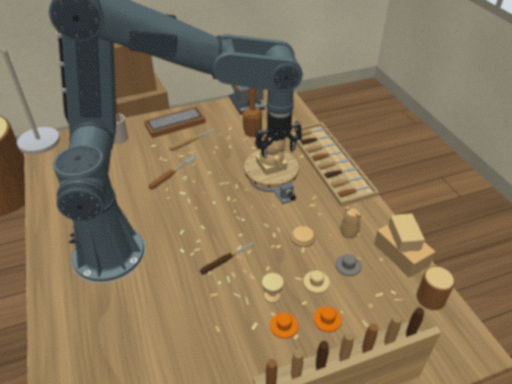

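View pics/wrist0.png

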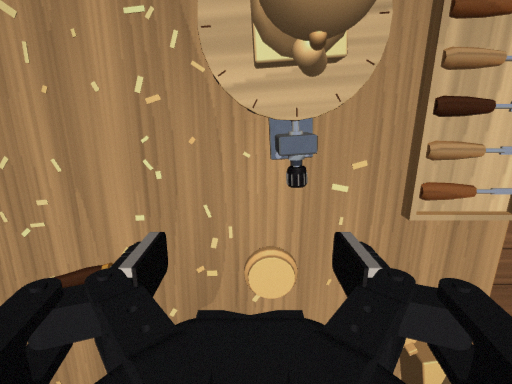

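The views show these hat-shaped things:
- pale one at scene (193,180) / side (316,281)
- grey one at scene (170,199) / side (348,265)
- two orange ones at scene (181,158) and (209,148)

The plinth is at scene (212,212) and the cup at side (272,285). The pale brimmed one fits the description, so I'll confirm it with a crop.

```bash
python3 - <<'E'
from h import *
import pickle
D=pickle.load(open('d0.pkl','rb'))
a=D['scene']['frame'][130:310,140:320];b=D['side']['frame'][130:340,230:410]
a=cv2.resize(a,(400,400),interpolation=cv2.INTER_CUBIC);b=cv2.resize(b,(400,466),interpolation=cv2.INTER_CUBIC)
c=np.zeros((466,800,3),np.uint8);c[:400,:400]=a;c[:,400:]=b
cv2.imwrite('pics/crop0.png',c[:,:,::-1])
print('plinth',onz(D['scene'],212,211,.02),onz(D['side'],303,235,.02))
print('hat',onz(D['scene'],193,181,.01),onz(D['side'],316,283,.01))
print('cup',onz(D['side'],272,282,.07))
print('grey',onz(D['side'],348,265,.01), 'owl',onz(D['side'],350,235,.0))
E
```

```text
plinth [ 0.60457998 -0.15440154  0.02      ] [ 0.60390358 -0.16173269  0.02      ]
hat [ 0.57436034 -0.3256641   0.01      ] [ 0.56564437 -0.34116788  0.01      ]
cup [ 0.42665977 -0.3322497   0.07      ]
grey [ 0.68737302 -0.3146536   0.01      ] owl [ 0.75809685 -0.20010781  0.        ]
```

View pics/crop0.png

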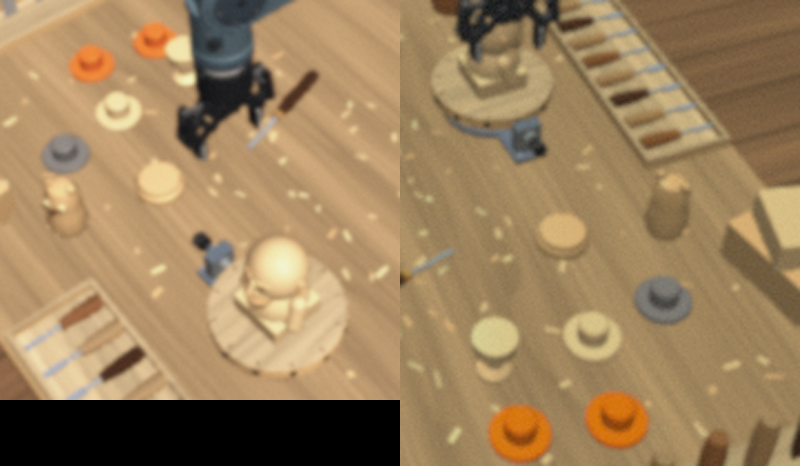

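```bash
python3 - <<'E'
from h import *
import pickle
D=pickle.load(open('d0.pkl','rb'))
for n in D: print(n,{k:(v if k!='frame' else 0) for k,v in D[n].items() if k!='world_to_cam'})
d=D['wrist']
print(proj(d,[.575,0,.231]), proj(d,[.57,.0,.0]))
for z in (.037,.044,.056): print(z)
# knob mask
f=d['frame'].astype(int); m=(f.sum(2)<110)
m[:150]=0;m[210:]=0;m[:,:270]=0;m[:,325:]=0
ys,xs=np.nonzero(m);print('knob px',xs.min(),xs.max(),ys.min(),ys.max(),xs.mean(),ys.mean())
print(onz(d,xs.mean(),ys.mean(),.050))
# platter rim: wood brighter; use color edge fit manually
print('scene/side platter')
E
```

```text
scene {'frame': 0, 'camera_matrix': array([[454.95488058,   0.        , 258.08272218],
       [  0.        , 454.95488058, 199.72752711],
       [  0.        ,   0.        ,   1.        ]])}
side {'frame': 0, 'camera_matrix': array([[475.29837947,   0.        , 256.9018508 ],
       [  0.        , 475.29837947, 186.06607353],
       [  0.        ,   0.        ,   1.        ]])}
wrist {'frame': 0, 'camera_matrix': array([[275.89696067,   0.        , 249.63422737],
       [  0.        , 275.89696067, 190.36204535],
       [  0.        ,   0.        ,   1.        ]])}
[248.84322973 236.57546209] [245.90206469 165.31792227]
0.037
0.044
0.056
knob px 277 305 150 186 296.20754716981133 174.78867924528302
[ 0.63063434 -0.00274387  0.05      ]
scene/side platter
```

```bash
python3 - <<'E'
from h import *
import pickle
D=pickle.load(open('d0.pkl','rb'))
f=cv2.resize(D['wrist']['frame'][0:210,180:410],None,fx=3,fy=2.85,interpolation=cv2.INTER_CUBIC)
cv2.imwrite('pics/crop1.png',f[:,:,::-1])
a=D['scene']['frame'][220:310,220:310];b=D['side']['frame'][125:215,225:315]
c=np.hstack([cv2.resize(x,(400,400),interpolation=cv2.INTER_CUBIC) for x in (a,b)])
cv2.imwrite('pics/crop2.png',c[:,:,::-1])
E
```

```text
(no output)
```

View pics/crop1.png

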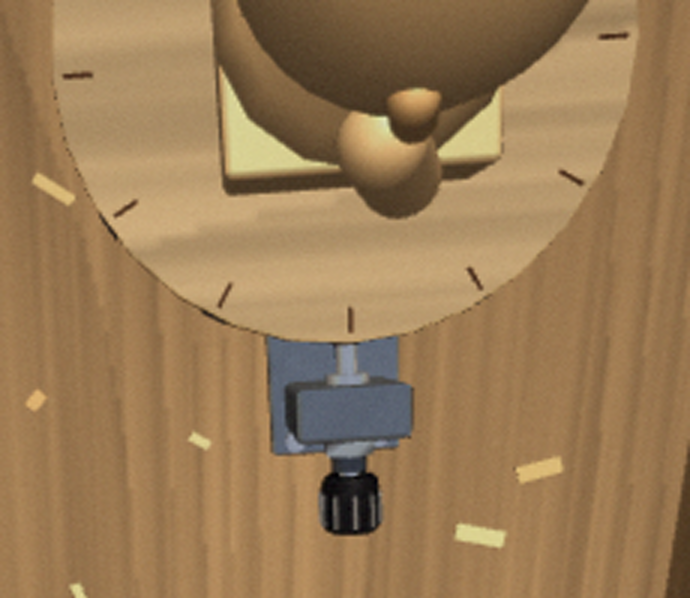

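View pics/crop2.png

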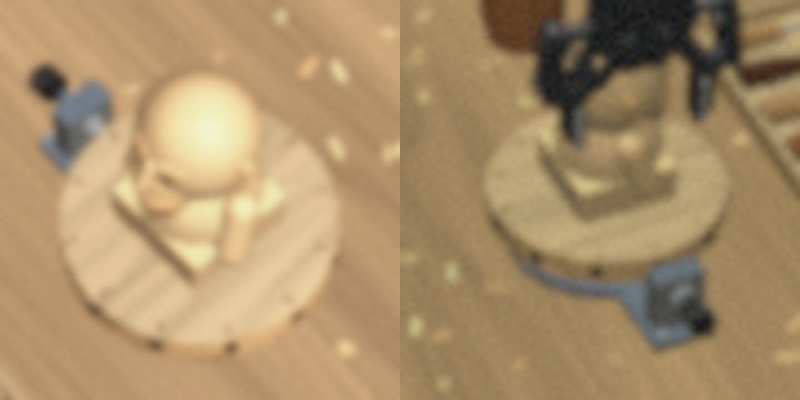

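```bash
python3 - <<'E'
from h import *
import pickle
from scipy.optimize import least_squares
D=pickle.load(open('d0.pkl','rb'))
def fit(d,pts,z=.056):
    P=np.array([onz(d,u,v,z)[:2] for u,v in pts])
    r=least_squares(lambda p:np.hypot(*(P-p[:2]).T)-p[2],[.6,.15,.1])
    print(r.x.round(4),(r.fun*1e3).round(1)); return r.x
w=[(x/3+180,y/2.85) for x,y in [(348,343),(225,321),(470,315),(52,75),(635,50),(115,232),(585,215)]]
fit(D['wrist'],w)
s=[(220+x*90/400,220+y*90/400) for x,y in [(60,215),(340,225),(200,343),(265,330),(130,318),(80,275),(325,275),(315,165)]]
fit(D['scene'],s)
s=[(225+x*90/400,125+y*90/400) for x,y in [(487,190),(730,185),(600,262),(520,235),(690,240)]]
s=[(225+(x-400)*90/400,v) for (x,_),(_,v) in zip([(487,190),(730,185),(600,262),(520,235),(690,240)],s)]
fit(D['side'],s)
# knob
c=(180+350/3,503/2.85)
for z in (.050,.044): print('knob wrist',onz(D['wrist'],*c,z))
print('knob scene',onz(D['scene'],220+47*.225,220+82*.225,.044),'side',onz(D['side'],225+300*.225,125+322*.225,.044))
# nose/pin ray: pin axis at bracket
# head scene circle centre
print('head scene', onz(D['scene'],220+198*.225,220+132*.225,.162))
E
```

```text
[0.6219 0.1583 0.0993] [-1.1 -0.7  1.1  1.1 -1.7 -0.5  1.9]
[0.62   0.1664 0.0968] [ 3.4  2.   0.8  1.3 -4.1 -1.   0.9 -3.3]
[0.6218 0.1608 0.1005] [-0.   0.6  1.4 -0.6 -1.4]
knob wrist [ 0.63127201 -0.00481521  0.05      ]
knob wrist [ 0.63230726 -0.00610429  0.044     ]
knob scene [ 0.63167403 -0.00304577  0.044     ] side [ 0.63105371 -0.01075632  0.044     ]
head scene [0.61868054 0.16225381 0.162     ]
```

The pale hat is confirmed. The platter axis is about (0.621,0.159), and the knob comes out about 165 mm away, which matches the stated 166. Next I'll move up for an overhead wrist view of the bust and knob.

Request:
play_rows --rows '[{"slide":[0.05,0.02,-0.16]},{"slide":[0.15,0.05,-0.3]},{"slide":[0.25,0.09,-0.42]},{"slide":[0.36,0.13,-0.55]},{"slide":[0.45,0.16,-0.65]},{"slide":[0.52,0.18,-0.68]},{"slide":[0.52,0.18,-0.68]},{"slide":[0.52,0.18,-0.68]}]' --jaw 1

```text
validation failed for argument at $.ro...
```

```bash
python3 - <<'E'
from h import *
import pickle
D={n:grab(n,n+'1.png') for n in ['wrist','side','scene']}
pickle.dump(D,open('d1.pkl','wb'))
s=ctrl.observe();print(s['time_s'],s['tool_pos'],s['qpos'])
print(ray(D['wrist'],256,192))
E
```

```text
0.3 [5.74822529e-01 7.05961963e-05 2.30959786e-01] [-2.06290203e-01  1.81103324e-01  1.60732652e+00  3.24317106e-05
  1.35381626e+00 -2.06336029e-01]
(array([0.57571087, 0.06441558, 0.37239172]), array([ 0.0217735 , -0.26460985, -0.96410971]))
```

View pics/wrist1.png

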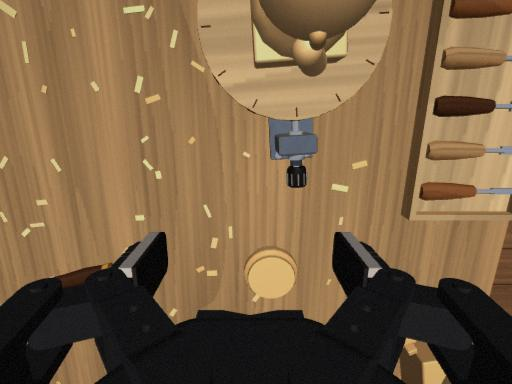

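View pics/side1.png

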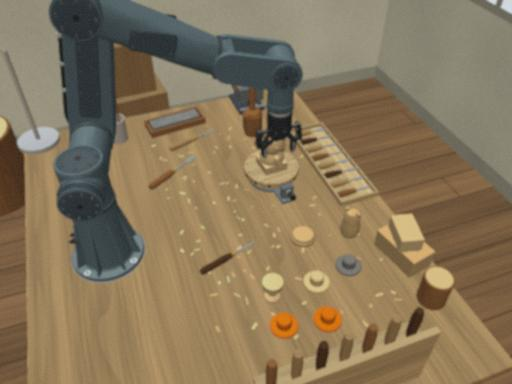

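The call was refused and the arm didn't move; "angular" is evidently required in each row.

Request:
play_rows --rows '[{"slide":[0.05,0.02,-0.16],"angular":[0,0,0]},{"slide":[0.15,0.05,-0.3],"angular":[0,0,0]},{"slide":[0.25,0.09,-0.42],"angular":[0,0,0]},{"slide":[0.36,0.13,-0.55],"angular":[0,0,0]},{"slide":[0.45,0.16,-0.65],"angular":[0,0,0]},{"slide":[0.52,0.18,-0.68],"angular":[0,0,0]},{"slide":[0.52,0.18,-0.68],"angular":[0,0,0]},{"slide":[0.52,0.18,-0.68],"angular":[0,0,0]}]' --jaw 1

```text
time_s: 0.97
tool_pos: [0.62, 0.1309, 0.4011]
eef_rot: [[-0.002, 1.0, -0.0], [1.0, 0.002, -0.0], [-0.0, -0.0, -1.0]]
force: [0.1, 0.0, 0.1]
finger_gap: 0.0858
```

```bash
python3 - <<'E'
from h import *
import pickle
D={n:grab(n,n+'1.png') for n in ['wrist','side','scene']}
pickle.dump(D,open('d1.pkl','wb'))
s=ctrl.observe();print(s['time_s'],s['tool_pos'],s['qpos'])
print(ray(D['wrist'],256,192))
E
```

```text
1.1167 [0.61936081 0.12912197 0.39937129] [ 1.83551309e-02  2.33888980e-01  1.21327279e+00 -2.13667199e-04
  1.69771884e+00  1.92220874e-02]
(array([0.62083808, 0.19523173, 0.54285441]), array([ 0.02349492, -0.26496416, -0.96397198]))
```

View pics/wrist1.png

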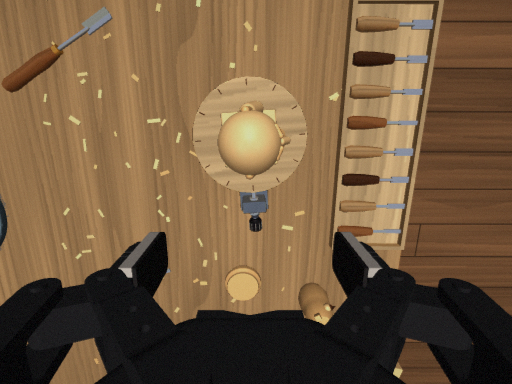

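View pics/side1.png

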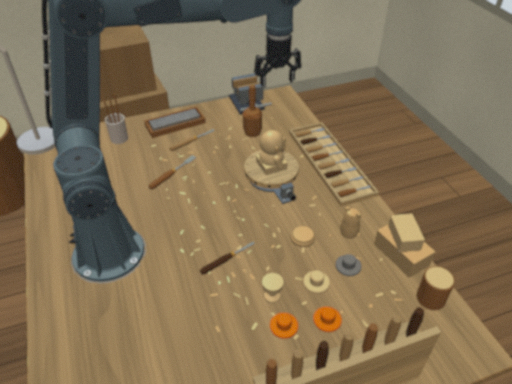

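The wrist view shows the head circle centred near (249,141), the platter around (250,134) and the knob at (256,222). I'll fit these properly.

```bash
cat > fit1.py <<'E'
from h import *
import pickle
from scipy.optimize import least_squares
D=pickle.load(open('d1.pkl','rb')); d=D['wrist']
g=cv2.GaussianBlur(d['frame'],(3,3),0).astype(float)
# radial edges around a predicted world circle (centre,z,R)
def edges(c,z,R,angs,span=.012):
    out=[]
    for a in angs:
        rs=np.linspace(R-span,R+span,60)
        px=np.array([proj(d,[c[0]+r*np.cos(a),c[1]+r*np.sin(a),z]) for r in rs]).astype(np.float32)
        v=np.stack([cv2.remap(g[:,:,k].astype(np.float32),px[None,:,0],px[None,:,1],cv2.INTER_LINEAR)[0] for k in range(3)],1)
        df=np.abs(v[6:]-v[:-6]).sum(1); i=df.argmax()
        out.append((rs[i+3],a,df[i]))
    return out
def circ(c,z,R,angs,fixR=None):
    for it in range(3):
        E=edges(c,z,R,angs); P=np.array([[c[0]+r*np.cos(a),c[1]+r*np.sin(a)] for r,a,_ in E])
        r=least_squares(lambda p:np.hypot(*(P-p[:2]).T)-p[2],[*c,R],loss='soft_l1',f_scale=.001); c=r.x[:2]
    return r.x,(np.median(np.abs(np.hypot(*(P-r.x[:2]).T)-r.x[2]))*1e3)
A=np.radians(np.r_[-60:-100:0,0:360:6])
ang=np.array([a for a in A if not (np.radians(250)<a<np.radians(290))])
x,e=circ([.621,.159],.056,.1,ang);print('platter',x.round(4),e)
x,e=circ([.621,.159],.162,.046,A);print('head',x.round(4),e)
m=(d['frame'].astype(int).sum(2)<120).astype(np.uint8);m[:212]=0;m[235:]=0;m[:,:244]=0;m[:,268:]=0
ys,xs=np.nonzero(m);print('knob px',xs.min(),xs.max(),ys.min(),ys.max());u,v=xs.mean(),ys.mean();print(u,v,onz(d,u,v,.050),onz(d,u,v,.044))
E
python3 fit1.py; python3 - <<'E'
from h import *
import pickle
D=pickle.load(open('d1.pkl','rb'))
for n,(x0,y0) in {'scene':(175,165),'side':(298,263)}.items():
    f=D[n]['frame'][y0:y0+36,x0:x0+36]
    cv2.imwrite(f'pics/hat_{n}.png',cv2.resize(f,(500,500),interpolation=cv2.INTER_CUBIC)[:,:,::-1])
E
```

```text
Traceback (most recent call last):
  File "fit1.py", line 21, in <module>
    A=np.radians(np.r_[-60:-100:0,0:360:6])
                 ~~~~~^^^^^^^^^^^^^^^^^^^^
ZeroDivisionError: division by zero
```

View pics/hat_side.png

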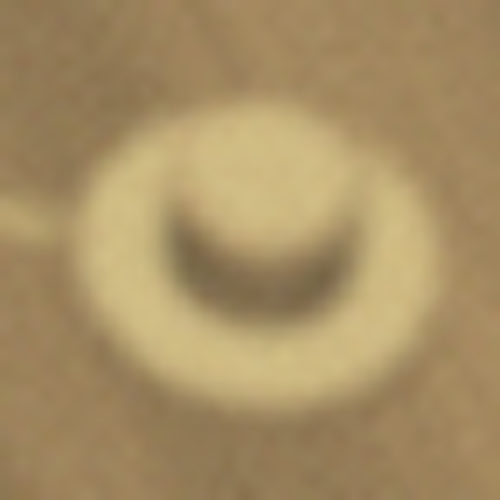

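View pics/hat_scene.png

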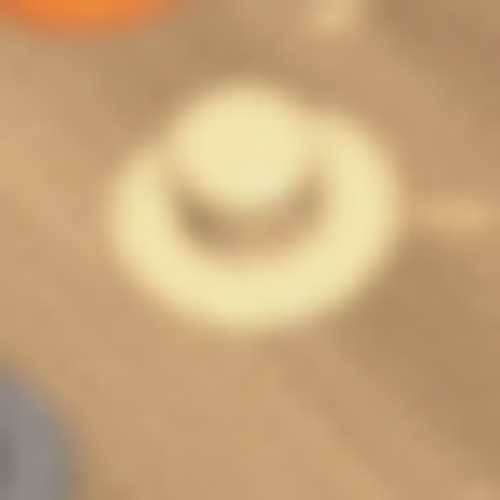

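The crops show a thin, wide pale brim with a narrower crown, so this is the hat. In the side view the brim centre is near crop (258,255) and the crown top near (265,175). In the scene view they are near (253,215) and (243,145).

```bash
sed -i 's/np.r_\[-60:-100:0,0:360:6\]/np.arange(0,360,6)/' fit1.py; python3 fit1.py; python3 - <<'E'
from h import *
import pickle
D=pickle.load(open('d1.pkl','rb'))
k=36/500
for n,x0,y0,t in [('side',298,263,(265,175)),('scene',175,165,(243,145))]:
    print(n,'crown',onz(D[n],x0+t[0]*k-.5,y0+t[1]*k-.5,.037))
for n,x0,y0,t in [('side',298,263,(258,265)),('scene',175,165,(253,215))]:
    print(n,'brim',onz(D[n],x0+t[0]*k-.5,y0+t[1]*k-.5,.009))
E
```

```text
platter [0.6204 0.1604 0.0989] 0.3531148068005724
head [0.6204 0.1596 0.0441] 0.4392375802144167
knob px 250 260 217 230
255.23529411764707 223.09803921568627 [ 0.63186159 -0.00185634  0.05      ] [ 0.63199579 -0.00425568  0.044     ]
side crown [ 0.56893086 -0.333085    0.037     ]
scene crown [ 0.57093485 -0.33158157  0.037     ]
side brim [ 0.56847761 -0.33596061  0.009     ]
scene brim [ 0.57194214 -0.33151662  0.009     ]
```

Request:
play_rows --rows '[{"slide":[-0.15,-0.01,0],"angular":[0,0,0]},{"slide":[-0.3,-0.03,0],"angular":[0,0,0]},{"slide":[-0.46,-0.05,0.05],"angular":[0,0,0]},{"slide":[-0.62,-0.07,0.08],"angular":[0,0,0]},{"slide":[-0.77,-0.09,0.11],"angular":[0,0,0]},{"slide":[-0.92,-0.1,0.14],"angular":[0,0,0]}]'

```text
time_s: 1.62
tool_pos: [0.5923, -0.1035, 0.3632]
eef_rot: [[0.003, 1.0, -0.005], [1.0, -0.003, 0.0], [0.0, -0.005, -1.0]]
force: [1.3, -0.8, -0.8]
finger_gap: 0.0851
```

```bash
python3 - <<'E'
from h import *
s=ctrl.observe();print(s['time_s'],s['tool_pos'],s['eef_rot'].round(4).tolist())
print(((np.array(s['eef_rot']).T@(np.array([.57,-.333,.17])-s['tool_pos']))/.25).round(3))
E
```

```text
1.6167 [ 0.59233821 -0.10354962  0.36319889] [[0.0026, 1.0, -0.005], [1.0, -0.0026, 0.0002], [0.0001, -0.005, -1.0]]
[-0.918 -0.083  0.773]
```

Request:
play_rows --rows '[{"slide":[-0.14,-0.01,0.1],"angular":[0,0,0]},{"slide":[-0.27,-0.02,0.2],"angular":[0,0,0]},{"slide":[-0.4,-0.03,0.3],"angular":[0,0,0]},{"slide":[-0.53,-0.05,0.4],"angular":[0,0,0]},{"slide":[-0.66,-0.06,0.5],"angular":[0,0,0]},{"slide":[-0.79,-0.07,0.62],"angular":[0,0,0]},{"slide":[-0.92,-0.085,0.74],"angular":[0,0,0]},{"slide":[-0.92,-0.085,0.77],"angular":[0,0,0]},{"slide":[-0.92,-0.085,0.77],"angular":[0,0,0]}]'

```text
time_s: 2.37
tool_pos: [0.5655, -0.3344, 0.1651]
eef_rot: [[0.007, 1.0, -0.012], [1.0, -0.007, 0.006], [0.006, -0.012, -1.0]]
force: [-0.1, 1.2, -0.0]
finger_gap: 0.0856
```

```bash
python3 - <<'E'
from h import *
import pickle
d=grab('wrist','wrist2.png');pickle.dump(d,open('d2.pkl','wb'))
s=ctrl.observe();print(s['time_s'],s['tool_pos'],s['eef_rot'].round(4).tolist())
print(proj(d,[.57,-.333,.037]),proj(d,s['tool_pos']))
E
```

```text
2.4167 [ 0.56716762 -0.33353798  0.16794082] [[0.0057, 0.9999, -0.0093], [1.0, -0.0056, 0.0042], [0.0041, -0.0093, -0.9999]]
[254.74180999 181.88362911] [250.92253836 236.53953623]
```

View pics/wrist2.png

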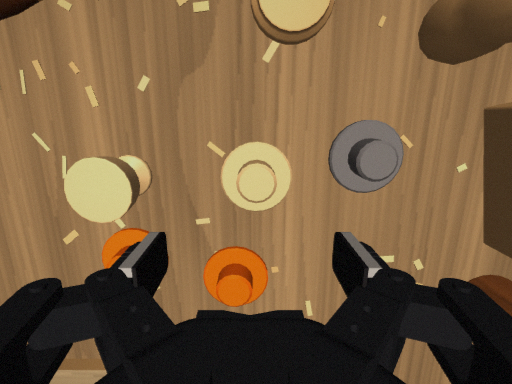

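The hat is seen from above: brim centre about (256,176), crown about (257,183). The cup is at left, the grey decoy at right and an orange one below.

```bash
python3 - <<'E'
from h import *
import pickle
from scipy.optimize import least_squares
d=pickle.load(open('d2.pkl','rb'))
f=d['frame']; hsv=cv2.cvtColor(f,cv2.COLOR_RGB2HSV)
c=f[176+25,256]; print('brim col',c, f[183,257],f[140,256])
lab=cv2.cvtColor(cv2.GaussianBlur(f,(3,3),0),cv2.COLOR_RGB2LAB).astype(int)
m=(lab[:,:,0]>185).astype(np.uint8); r=np.zeros_like(m); cv2.circle(r,(256,176),44,1,-1); m&=r
m=cv2.morphologyEx(m,cv2.MORPH_OPEN,np.ones((7,7),np.uint8))
cn=max(cv2.findContours(m,cv2.RETR_EXTERNAL,cv2.CHAIN_APPROX_NONE)[0],key=cv2.contourArea)
print(cv2.fitEllipse(cn))
P=np.array([onz(d,u,v,.009)[:2] for u,v in cn[:,0]])
q=least_squares(lambda p:np.hypot(*(P-p[:2]).T)-p[2],[.57,-.333,.04],loss='soft_l1',f_scale=.001).x;print('brim fit',q)
print('crown',onz(d,257,183,.037))
s=ctrl.observe()
R=np.array(s['eef_rot']);print((R.T@(np.array([q[0],q[1],.06])-s['tool_pos'])/.25).round(3))
# rotation to make level & align: desired R
Rd=np.array([[0,1,0],[1,0,0],[0,0,-1.]])
rv=cv2.Rodrigues(R.T@Rd)[0].ravel();print('rot',(rv/(np.pi/2)).round(4))
E
```

```text
brim col [172 147  96] [215 199 136] [148 117  76]
((255.8700714111328, 175.0081787109375), (62.00259017944336, 63.61610412597656), 84.78450775146484)
brim fit [ 0.57133779 -0.33250509  0.03580818]
crown [ 0.57226672 -0.33416181  0.037     ]
[0.002 0.021 0.432]
rot [-0.0059 -0.0027 -0.0036]
```

Request:
play_rows --rows '[{"slide":[0.0,0.02,0.14],"angular":[-0.006,-0.003,-0.004]},{"slide":[0.0,0.02,0.27],"angular":[-0.006,-0.003,-0.004]},{"slide":[0.002,0.02,0.38],"angular":[-0.006,-0.003,-0.004]},{"slide":[0.002,0.02,0.43],"angular":[-0.006,-0.003,-0.004]},{"slide":[0.002,0.02,0.43],"angular":[-0.006,-0.003,-0.004]},{"slide":[0.002,0.02,0.43],"angular":[-0.006,-0.003,-0.004]},{"slide":[0.002,0.02,0.43],"angular":[-0.006,-0.003,-0.004]}]'

```text
time_s: 3.0
tool_pos: [0.573, -0.3333, 0.0635]
eef_rot: [[-0.001, 1.0, 0.004], [1.0, 0.001, -0.003], [-0.003, 0.004, -1.0]]
force: [-0.5, -0.2, 0.0]
finger_gap: 0.0854
```

```bash
cat > st.py <<'E'
from h import *
import sys
def st(target=None,Rd=np.array([[0,1,0],[1,0,0],[0,0,-1.]])):
    s=ctrl.observe();R=np.array(s['eef_rot']);print('t',round(s['time_s'],2),'tcp',s['tool_pos'].round(4),'F',np.round(s['force'],1),'gap',round(s['finger_gap'],4))
    if target is not None: print('slide',(R.T@(np.array(target)-s['tool_pos'])/.25).round(4))
    print('rot',(cv2.Rodrigues(R.T@Rd)[0].ravel()/(np.pi/2)).round(4))
    return s
E
python3 - <<'E'
from st import *
d=grab('wrist','wrist3.png')
st([.5715,-.333,.011])
print(proj(d,[.5715,-.333,.037]),proj(d,[.5715,-.333,.009]))
E
```

```text
t 3.05 tcp [ 0.573  -0.3335  0.0636] F [-1.6 -0.   0.2] gap 0.0851
slide [ 0.0029 -0.0069  0.2103]
rot [0.0025 0.0023 0.0008]
[245.74523674 218.25801581] [246.11821539 204.76255707]
```

View pics/wrist3.png

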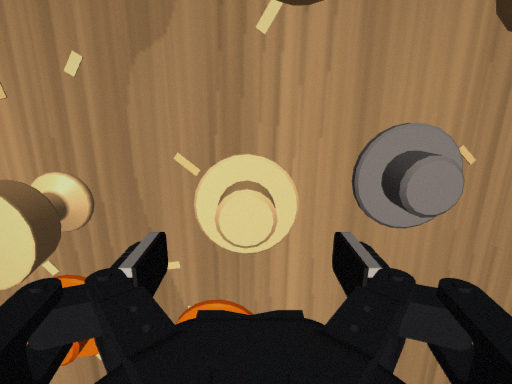

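Request:
play_rows --rows '[{"slide":[0.003,-0.006,0.08],"angular":[0.002,0.002,0.001]},{"slide":[0.003,-0.006,0.15],"angular":[0.002,0.002,0.001]},{"slide":[0.003,-0.006,0.2],"angular":[0.002,0.002,0.001]},{"slide":[0.003,-0.006,0.208],"angular":[0.002,0.002,0.001]},{"slide":[0.003,-0.006,0.208],"angular":[0.002,0.002,0.001]},{"slide":[0.003,-0.006,0.208],"angular":[0.002,0.002,0.001]}]'

```text
time_s: 3.55
tool_pos: [0.5723, -0.3335, 0.0127]
eef_rot: [[0.0, 1.0, 0.002], [1.0, -0.0, -0.001], [-0.001, 0.002, -1.0]]
force: [-0.0, 0.2, 0.2]
finger_gap: 0.0853
```

```bash
python3 -c "
from st import *
st([.5715,-.333,.0115])"
```

```text
t 3.55 tcp [ 0.5723 -0.3335  0.0127] F [-0.   0.2  0.2] gap 0.0853
slide [ 0.0021 -0.0033  0.0047]
rot [ 0.0012  0.0009 -0.0003]
```

Request:
play_rows --rows '[{"slide":[0.002,-0.003,0.004],"angular":[0.001,0.001,0]},{"slide":[0.002,-0.003,0.004],"angular":[0.001,0.001,0]},{"slide":[0.002,-0.003,0.004],"angular":[0.001,0.001,0]},{"slide":[0.002,-0.003,0.004],"angular":[0.001,0.001,0]},{"slide":[0.002,-0.003,0.004],"angular":[0.001,0.001,0]},{"slide":[0.002,-0.003,0.004],"angular":[0.001,0.001,0]},{"slide":[0.002,-0.003,0.004],"angular":[0.001,0.001,0]},{"slide":[0.002,-0.003,0.004],"angular":[0.001,0.001,0]}]' --jaw -1 --squeeze 30

```text
time_s: 4.22
tool_pos: [0.5721, -0.3334, 0.0126]
eef_rot: [[0.0, 1.0, 0.001], [1.0, -0.0, -0.001], [-0.001, 0.001, -1.0]]
force: [-0.2, 1.3, 6.3]
finger_gap: 0.041
```

```bash
python3 -c "
from st import *
grab('wrist','wrist4.png')
st([.5715,-.333,.0115])"
```

```text
t 4.27 tcp [ 0.5721 -0.3334  0.0126] F [-1.7  0.6  5.1] gap 0.0409
slide [ 0.0016 -0.0023  0.0042]
rot [ 0.0008  0.0005 -0.0002]
```

View pics/wrist4.png

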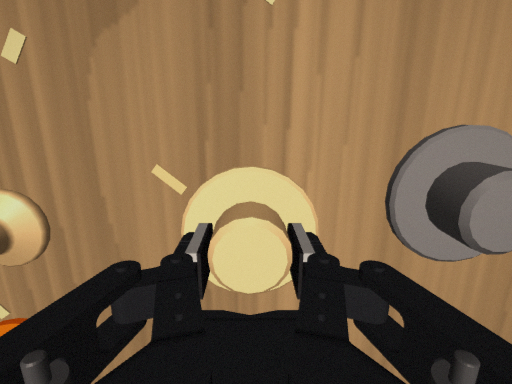

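The crown is gripped (gap 41 mm) with both pads on it above the brim; the crown top is centred at about (250,255). Now I'll lift.

Request:
play_rows --rows '[{"slide":[0.0,0.0,-0.04],"angular":[0,0,0]},{"slide":[0.0,0.0,-0.14],"angular":[0,0,0]},{"slide":[0.0,0.0,-0.28],"angular":[0,0,0]},{"slide":[0.0,0.0,-0.43],"angular":[0,0,0]},{"slide":[0.0,0.0,-0.58],"angular":[0,0,0]},{"slide":[0.0,0.0,-0.74],"angular":[0,0,0]},{"slide":[0.0,0.0,-0.9],"angular":[0,0,0]},{"slide":[0.0,0.0,-1.0],"angular":[0,0,0]},{"slide":[0.0,0.0,-1.0],"angular":[0,0,0]}]'

```text
time_s: 5.02
tool_pos: [0.5742, -0.3352, 0.2715]
eef_rot: [[0.0, 1.0, 0.011], [1.0, -0.0, -0.009], [-0.009, 0.011, -1.0]]
force: [0.5, -0.2, 1.0]
finger_gap: 0.0413
```

```bash
python3 -c "
from st import *
d=grab('wrist','wrist5.png')
s=st([.6204,.16,.30])
R=np.array(s['eef_rot'])
P=s['tool_pos']
for z in (.037,): print('crown px pred if centred at TCP', proj(d,P+R@np.array([0,0,.0126-z])),'brim edge front', [proj(d,P+R@np.array([.04*np.cos(a),.04*np.sin(a),.0126-.009])).round(1) for a in (0,1.57,-1.57)])
"
```

```text
t 5.07 tcp [ 0.5733 -0.3344  0.2678] F [ 0.1  1.  -0.7] gap 0.0406
slide [ 1.9767  0.1892 -0.1394]
rot [ 0.0048  0.0038 -0.0001]
crown px pred if centred at TCP [245.83154901 252.43692532] brim edge front [array([246.1, 161.1]), array([315. , 229.2]), array([177.5, 229.4])]
```

View pics/wrist5.png

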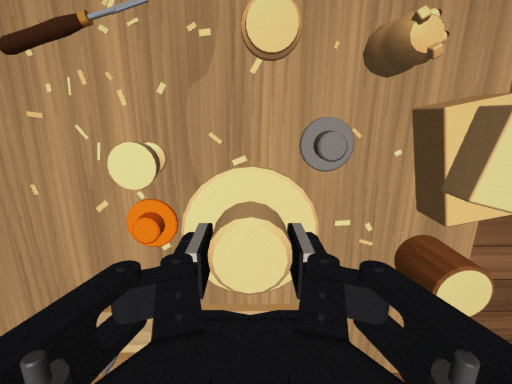

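```bash
python3 - <<'E'
from st import *
from scipy.optimize import least_squares
d=grab('wrist'); s=ctrl.observe(); R=np.array(s['eef_rot']);P=np.array(s['tool_pos'])
g=cv2.GaussianBlur(d['frame'],(3,3),0).astype(np.float32)
def fit(zt,rad,angs,span,c=(0,0)):
    c=np.array(c,float)
    for it in range(4):
        Q=[]
        for a in angs:
            rs=np.linspace(rad-span,rad+span,80)
            px=np.array([proj(d,P+R@np.array([c[0]+r*np.cos(a),c[1]+r*np.sin(a),zt])) for r in rs]).astype(np.float32)
            v=cv2.remap(g,px[None,:,0],px[None,:,1],cv2.INTER_LINEAR)[0]
            df=np.abs(v[5:]-v[:-5]).sum(1); i=df.argmax(); r=rs[i+2]
            Q.append(c+[r*np.cos(a),r*np.sin(a)])
        Q=np.array(Q); q=least_squares(lambda p:np.hypot(*(Q-p[:2]).T)-p[2],[*c,rad],loss='soft_l1',f_scale=.0007); c=q.x[:2]
    return q.x.round(4),np.median(np.abs(q.fun))
print('brim',fit(.0126-.009,.04,np.radians(np.arange(-75,76,5)),.008))
print('crown',fit(.0126-.037,.021,np.radians(np.r_[-65:66:5,115:246:5]),.006))
print(P)
E
```

```text
brim (array([-0.0027,  0.002 ,  0.0396]), np.float64(0.00015208946053724137))
crown (array([0.0013, 0.002 , 0.0232]), np.float64(0.0011511630753305475))
[ 0.57215504 -0.33350686  0.26445703]
```

Request:
play_rows --rows '[{"slide":[0.1,0.01,-0.04],"angular":[0.004,0.003,0]},{"slide":[0.23,0.02,-0.08],"angular":[0.004,0.003,0]},{"slide":[0.37,0.04,-0.12],"angular":[0.004,0.003,0]},{"slide":[0.51,0.05,-0.14],"angular":[0.004,0.003,0]},{"slide":[0.65,0.06,-0.15],"angular":[0.004,0.003,0]},{"slide":[0.79,0.075,-0.15],"angular":[0.004,0.003,0]},{"slide":[0.93,0.09,-0.15],"angular":[0.004,0.003,0]},{"slide":[1.0,0.1,-0.15],"angular":[0.004,0.003,0]}]'

```text
time_s: 5.78
tool_pos: [0.5959, -0.0791, 0.2991]
eef_rot: [[-0.002, 1.0, -0.007], [1.0, 0.002, 0.005], [0.005, -0.007, -1.0]]
force: [0.8, 0.3, -0.1]
finger_gap: 0.041
```

```bash
python3 -c "
from st import *
st([.6184,.1616,.28])"
```

```text
t 5.78 tcp [ 0.5959 -0.0791  0.2991] F [ 0.8  0.3 -0.1] gap 0.041
slide [0.9624 0.0925 0.0803]
rot [-0.0042 -0.003   0.0014]
```

Request:
play_rows --rows '[{"slide":[0.14,0.015,0],"angular":[-0.004,-0.003,0.001]},{"slide":[0.28,0.03,0],"angular":[-0.004,-0.003,0.001]},{"slide":[0.42,0.045,0],"angular":[-0.004,-0.003,0.001]},{"slide":[0.56,0.055,0.01],"angular":[-0.004,-0.003,0.001]},{"slide":[0.7,0.07,0.03],"angular":[-0.004,-0.003,0.001]},{"slide":[0.83,0.08,0.05],"angular":[-0.004,-0.003,0.001]},{"slide":[0.93,0.09,0.07],"angular":[-0.004,-0.003,0.001]},{"slide":[0.962,0.093,0.08],"angular":[-0.004,-0.003,0.001]},{"slide":[0.962,0.093,0.08],"angular":[-0.004,-0.003,0.001]},{"slide":[0.962,0.093,0.08],"angular":[-0.004,-0.003,0.001]}]'

```text
time_s: 6.62
tool_pos: [0.6178, 0.1611, 0.2784]
eef_rot: [[-0.001, 1.0, -0.003], [1.0, 0.001, -0.001], [-0.001, -0.003, -1.0]]
force: [0.7, 0.0, -0.7]
finger_gap: 0.0412
```

```bash
python3 -c "
from st import *
st([.6184,.1616,.24])
D={n:grab(n,n+'6.png') for n in ['scene','side']}
a=D['scene']['frame'][185:305,210:330];b=D['side']['frame'][95:215,215:335]
c=np.hstack([cv2.resize(x,(400,400),interpolation=cv2.INTER_CUBIC) for x in (a,b)])
cv2.imwrite('pics/crop6.png',c[:,:,::-1])
"
```

```text
t 6.62 tcp [0.6178 0.1611 0.2784] F [ 0.7  0.  -0.7] gap 0.0412
slide [0.0022 0.003  0.1535]
rot [-0.0021  0.0005  0.0008]
```

View pics/crop6.png

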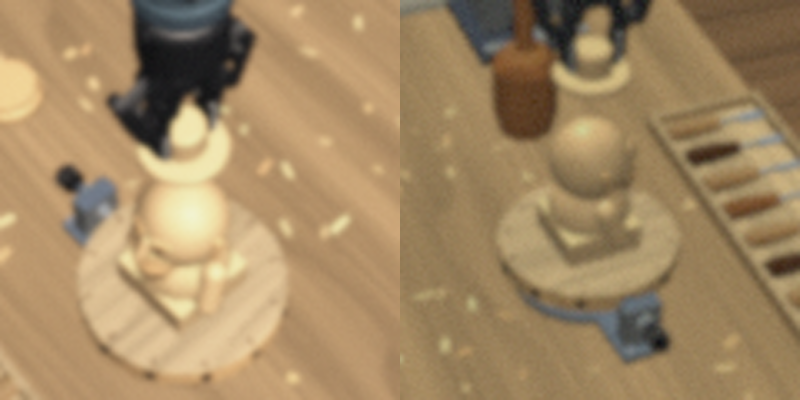

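```bash
cat > uv.py <<'E'
from h import *
from scipy.optimize import least_squares
def solve(ds,us,z):
    r=least_squares(lambda p:[proj(d,[p[0],p[1],z])[0]-u for d,u in zip(ds,us)],[.62,.16]); return r.x
E
python3 - <<'E'
from uv import *
sc=grab('scene');sd=grab('side')
print('head',solve([sc,sd],[210+.3*183-.5,215+.3*192-.5],.162))
print('hat',solve([sc,sd],[210+.3*183-.5,215+.3*191.5-.5],.2658+.005))
g=grab('scene')['frame'];
cv2.imwrite('pics/c7.png',np.hstack([cv2.resize(x,(400,400),interpolation=cv2.INTER_LANCZOS4) for x in (sc['frame'][215:265,240:290],sd['frame'][105:155,250:300])])[:,:,::-1])
E
```

```text
head [0.62363185 0.16763786]
hat [0.6183097  0.16166117]
```

View pics/c7.png

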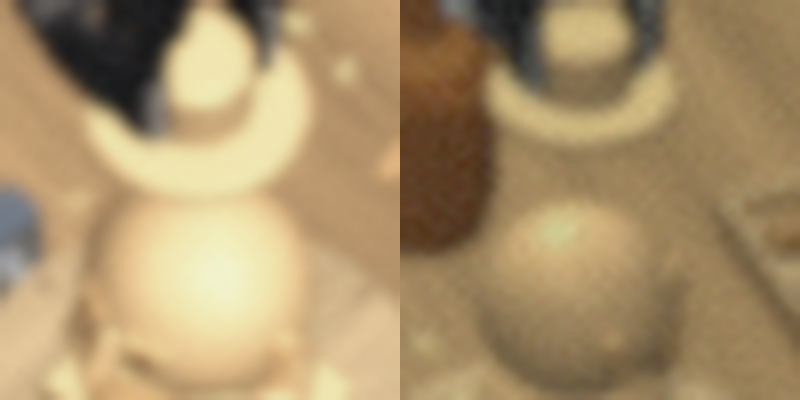

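```bash
cat > sil.py <<'E'
from h import *
from scipy.optimize import least_squares
def prof(g,a,b,n=60):
    t=np.linspace(0,1,n)[:,None];px=((1-t)*a+t*b).astype(np.float32)
    return cv2.remap(g,px[None,:,0],px[None,:,1],cv2.INTER_LINEAR)[0]
def circfit(d,c0,r0,angs,span):
    g=cv2.GaussianBlur(d['frame'],(3,3),0).astype(np.float32);c=np.array(c0,float)
    for it in range(4):
        Q=[]
        for a in angs:
            u=np.array([np.cos(a),np.sin(a)]); v=prof(g,c+(r0-span)*u,c+(r0+span)*u,60)
            k=int(60*2.0/(2*span))
            df=np.abs(v[k:]-v[:-k]).sum(1);i=df.argmax();r=r0-span+2*span*(i+k/2)/59
            Q.append(c+r*u)
        Q=np.array(Q);q=least_squares(lambda p:np.hypot(*(Q-p[:2]).T)-p[2],[*c,r0],loss='soft_l1',f_scale=.4);c=q.x[:2];r0=q.x[2]
    return q.x,np.median(np.abs(q.fun))
E
python3 - <<'E'
from sil import *
import pickle
D=pickle.load(open('d1.pkl','rb'))
for n,c in (('scene',(264.5,249)),('side',(272,142))):
    for d,l in ((D[n],'d1'),(grab(n),'now')):
        for A in (np.arange(150,391,6),np.arange(170,371,6),np.arange(200,341,6)):
            q,e=circfit(d,c,13,np.radians(A),4)
            o,w=ray(d,q[0],q[1]);print(n,l,q.round(2),round(e,2),onz(d,q[0],q[1],.162).round(4))
E
```

```text
scene d1 [265.17 248.71  11.95] 0.16 [0.6151 0.1607 0.162 ]
scene d1 [265.34 248.55  11.8 ] 0.15 [0.6143 0.1606 0.162 ]
scene d1 [265.25 249.05  12.19] 0.13 [0.6156 0.1618 0.162 ]
scene now [265.02 249.71  12.17] 0.52 [0.6176 0.1632 0.162 ]
scene now [265.32 248.97  11.86] 0.42 [0.6153 0.1617 0.162 ]
scene now [264.98 247.22  11.09] 0.99 [0.6122 0.1563 0.162 ]
side d1 [272.04 143.16  13.22] 0.5 [0.6191 0.1568 0.162 ]
side d1 [271.12 143.33  13.41] 0.89 [0.6157 0.157  0.162 ]
side d1 [269.02 145.52  15.77] 0.56 [0.6042 0.1479 0.162 ]
side now [271.92 143.16  13.16] 0.39 [0.6187 0.1569 0.162 ]
side now [271.23 143.29  13.41] 0.8 [0.6161 0.157  0.162 ]
side now [269.54 147.6   17.66] 0.7 [0.6016 0.1363 0.162 ]
```

Fits from the different views agree on a head centre of about (0.618–0.620, 0.160), so I'll lower in stages.

Request:
play_rows --rows '[{"slide":[0.0,0.002,0.06],"angular":[-0.002,0,0.001]},{"slide":[0.0,0.002,0.12],"angular":[-0.002,0,0.001]},{"slide":[0.0,0.002,0.17],"angular":[-0.002,0,0.001]},{"slide":[0.0,0.002,0.2],"angular":[-0.002,0,0.001]},{"slide":[0.0,0.002,0.21],"angular":[-0.002,0,0.001]},{"slide":[0.0,0.002,0.21],"angular":[-0.002,0,0.001]},{"slide":[0.0,0.002,0.21],"angular":[-0.002,0,0.001]},{"slide":[0.0,0.002,0.21],"angular":[-0.002,0,0.001]}]'

```text
time_s: 7.63
tool_pos: [0.6199, 0.1605, 0.229]
eef_rot: [[0.002, 1.0, 0.005], [1.0, -0.002, 0.0], [0.0, 0.005, -1.0]]
force: [-0.1, 0.0, -0.9]
finger_gap: 0.0412
```

```bash
python3 - <<'E'
from st import *
st([.6184,.161,.219])
sc=grab('scene');sd=grab('side')
cv2.imwrite('pics/c8.png',np.hstack([cv2.resize(x,(400,400),interpolation=cv2.INTER_LANCZOS4) for x in (sc['frame'][215:265,240:290],sd['frame'][115:165,250:300])])[:,:,::-1])
E
```

```text
t 7.63 tcp [0.6199 0.1605 0.229 ] F [-0.1  0.  -0.9] gap 0.0412
slide [ 0.0019 -0.0061  0.0399]
rot [ 0.0032 -0.0001 -0.0015]
```

View pics/c8.png

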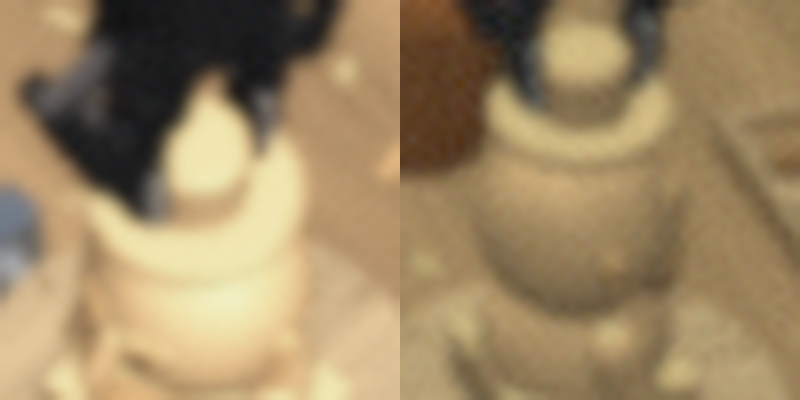

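Request:
play_rows --rows '[{"slide":[0.002,-0.006,0.015],"angular":[0.003,0,-0.001]},{"slide":[0.002,-0.006,0.025],"angular":[0.003,0,-0.001]},{"slide":[0.002,-0.006,0.032],"angular":[0.003,0,-0.001]},{"slide":[0.002,-0.006,0.037],"angular":[0.003,0,-0.001]},{"slide":[0.002,-0.006,0.038],"angular":[0.003,0,-0.001]},{"slide":[0.002,-0.006,0.038],"angular":[0.003,0,-0.001]},{"slide":[0.002,-0.006,0.038],"angular":[0.003,0,-0.001]},{"slide":[0.002,-0.006,0.038],"angular":[0.003,0,-0.001]}]'

```text
time_s: 8.4
tool_pos: [0.6184, 0.161, 0.2195]
eef_rot: [[0.001, 1.0, 0.0], [1.0, -0.001, 0.0], [0.0, 0.0, -1.0]]
force: [0.6, 0.3, -0.6]
finger_gap: 0.0413
```

```bash
python3 - <<'E'
from st import *
st([.6184,.161,.2186])
E
```

```text
t 8.4 tcp [0.6184 0.161  0.2195] F [ 0.6  0.3 -0.6] gap 0.0413
slide [-0.0002  0.      0.0037]
rot [ 0.0002 -0.0001 -0.0005]
```

Request:
play_rows --rows '[{"slide":[0,0,0.003],"angular":[0,0,0]},{"slide":[0,0,0.005],"angular":[0,0,0]},{"slide":[0,0,0.005],"angular":[0,0,0]},{"slide":[0,0,0.005],"angular":[0,0,0]},{"slide":[0,0,0.005],"angular":[0,0,0]}]'

```text
time_s: 8.82
tool_pos: [0.6185, 0.1611, 0.2185]
eef_rot: [[0.001, 1.0, 0.001], [1.0, -0.001, 0.0], [0.0, 0.001, -1.0]]
force: [0.1, -0.5, 0.0]
finger_gap: 0.0413
```

Request:
play_rows --rows '[{"slide":[0,0,0],"angular":[0,0,0]},{"slide":[0,0,0],"angular":[0,0,0]},{"slide":[0,0,0],"angular":[0,0,0]},{"slide":[0,0,0],"angular":[0,0,0]}]' --jaw 0.3

```text
time_s: 9.15
tool_pos: [0.6185, 0.1611, 0.2184]
eef_rot: [[0.001, 1.0, 0.001], [1.0, -0.001, 0.0], [0.0, 0.001, -1.0]]
force: [-0.8, 0.2, 0.4]
finger_gap: 0.0556
```

```bash
python3 - <<'E'
from st import *
st([.6184,.161,.2186])
sc=grab('scene');sd=grab('side');grab('wrist','w9.png')
cv2.imwrite('pics/c9.png',np.hstack([cv2.resize(x,(400,400),interpolation=cv2.INTER_LANCZOS4) for x in (sc['frame'][215:265,240:290],sd['frame'][115:165,250:300])])[:,:,::-1])
E
```

```text
t 9.15 tcp [0.6185 0.1611 0.2184] F [-0.8  0.2  0.4] gap 0.0556
slide [-0.0002 -0.0003 -0.0009]
rot [ 0.0004 -0.0001 -0.0005]
```

View pics/c9.png

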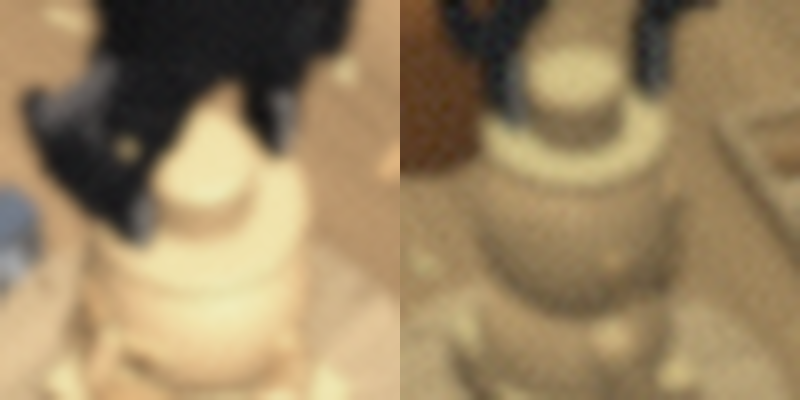

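View pics/w9.png

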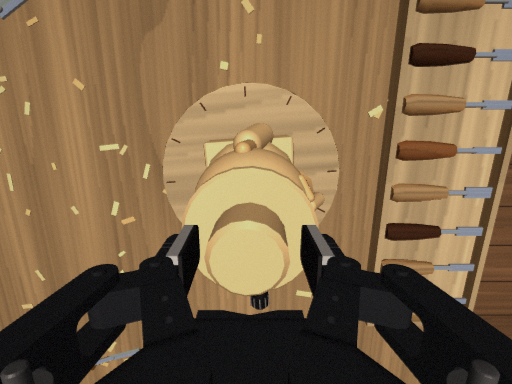

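Request:
play_rows --rows '[{"slide":[0,0,0],"angular":[0,0,0]},{"slide":[0,0,0],"angular":[0,0,0]},{"slide":[0,0,0],"angular":[0,0,0]},{"slide":[0,0,-0.02],"angular":[0,0,0]},{"slide":[0,0,-0.06],"angular":[0,0,0]},{"slide":[0,0,-0.14],"angular":[0,0,0]},{"slide":[0,0,-0.28],"angular":[0,0,0]},{"slide":[0,0,-0.42],"angular":[0,0,0]},{"slide":[0,0,-0.5],"angular":[0,0,0]},{"slide":[0,0,-0.5],"angular":[0,0,0]}]' --jaw 1

```text
time_s: 10.13
tool_pos: [0.6208, 0.1613, 0.3517]
eef_rot: [[0.001, 1.0, 0.013], [1.0, -0.001, 0.001], [0.001, 0.013, -1.0]]
force: [0.5, -0.5, 1.0]
finger_gap: 0.0854
```

```bash
python3 - <<'E'
from st import *
st([.6184,.161,.2186])
sc=grab('scene');sd=grab('side');w=grab('wrist','w10.png')
import pickle;pickle.dump(dict(scene=sc,side=sd,wrist=w),open('d10.pkl','wb'))
cv2.imwrite('pics/c10.png',np.hstack([cv2.resize(x,(400,400),interpolation=cv2.INTER_LANCZOS4) for x in (sc['frame'][215:265,240:290],sd['frame'][115:165,250:300])])[:,:,::-1])
E
```

```text
t 10.13 tcp [0.6208 0.1613 0.3517] F [ 0.5 -0.5  1. ] gap 0.0854
slide [-0.0016 -0.0162  0.5324]
rot [ 0.008  -0.0006 -0.0004]
```

View pics/c10.png

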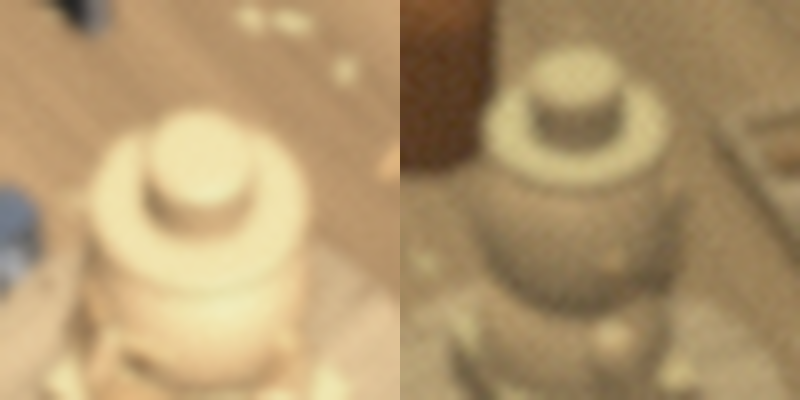

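View pics/w10.png

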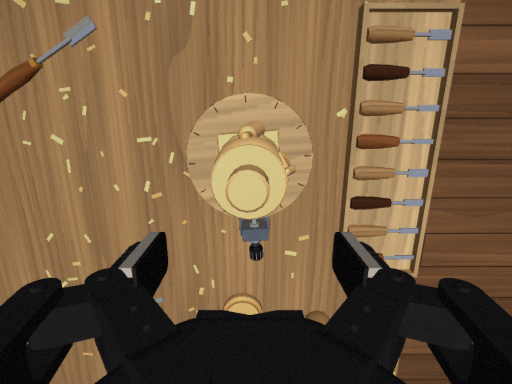

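The hat sits on the head and is released. I'll measure its offset and lean.

```bash
python3 - <<'E'
from h import *
import pickle
from scipy.optimize import least_squares
D=pickle.load(open('d10.pkl','rb'));d=D['wrist']
g=cv2.GaussianBlur(d['frame'],(3,3),0).astype(np.float32)
def fit(c,z,R,angs,span):
    c=np.array(c,float)
    for it in range(4):
        Q=[]
        for a in angs:
            rs=np.linspace(R-span,R+span,80);px=np.array([proj(d,[c[0]+r*np.cos(a),c[1]+r*np.sin(a),z]) for r in rs]).astype(np.float32)
            v=cv2.remap(g,px[None,:,0],px[None,:,1],cv2.INTER_LINEAR)[0];k=8
            df=np.abs(v[k:]-v[:-k]).sum(1);i=df.argmax();r=rs[i+k//2];Q.append(c+[r*np.cos(a),r*np.sin(a)])
        Q=np.array(Q);q=least_squares(lambda p:np.hypot(*(Q-p[:2]).T)-p[2],[*c,R],loss='soft_l1',f_scale=.0007);c=q.x[:2]
    return q.x.round(4),np.median(np.abs(q.fun)).round(5)
A=np.radians(np.arange(0,360,6))
print('brim',fit([.62,.16],.215,.04,A,.007)); print('crown',fit([.62,.16],.243,.021,A,.006))
print('platter',fit([.62,.16],.056,.1,np.radians(np.r_[-60:0:5,0:241:5]),.008))
m=(d['frame'].astype(int).sum(2)<120).astype(np.uint8)[242:262,244:268]
ys,xs=np.nonzero(m);u,v=xs.mean()+244,ys.mean()+242;print(xs.min()+244,xs.max()+244,ys.min()+242,ys.max()+242,onz(d,u,v,.05),onz(d,u,v,.044))
E
```

```text
brim (array([0.62  , 0.1617, 0.039 ]), np.float64(0.00095))
crown (array([0.6183, 0.1619, 0.021 ]), np.float64(0.00075))
platter (array([0.6204, 0.1603, 0.099 ]), np.float64(0.0003))
250 261 244 259 [ 0.63182158 -0.00169054  0.05      ] [ 0.63199265 -0.00480504  0.044     ]
```

The brim is about 1.5 mm off centre and leaning about 3°, which is well within limits. Next is the knob. The pin direction is about (0.065,-0.998), so the tool has to turn about 3.7°. I'll move sideways at height first.

```bash
python3 - <<'E'
from st import *
Rd=np.array([[-.065,.998,0],[.998,.065,0],[0,0,-1.]])
st([.630,-.0075,.33],Rd)
E
```

```text
t 10.28 tcp [0.6183 0.161  0.3437] F [ 1.1 -0.5 -1. ] gap 0.0853
slide [-0.6742  0.0473  0.0547]
rot [ 0.0007 -0.0001 -0.0419]
```

Request:
play_rows --rows '[{"slide":[-0.1,0.01,0],"angular":[0,0,-0.01]},{"slide":[-0.24,0.02,0],"angular":[0,0,-0.02]},{"slide":[-0.38,0.03,0],"angular":[0,0,-0.03]},{"slide":[-0.52,0.04,0.02],"angular":[0,0,-0.042]},{"slide":[-0.63,0.047,0.05],"angular":[0,0,-0.042]},{"slide":[-0.674,0.047,0.1],"angular":[0,0,-0.042]},{"slide":[-0.674,0.047,0.22],"angular":[0,0,-0.042]},{"slide":[-0.674,0.047,0.38],"angular":[0,0,-0.042]},{"slide":[-0.674,0.047,0.54],"angular":[0,0,-0.042]},{"slide":[-0.674,0.047,0.6],"angular":[0,0,-0.042]}]'

```text
time_s: 11.12
tool_pos: [0.6254, -0.0062, 0.1852]
eef_rot: [[-0.065, 0.998, -0.011], [0.998, 0.065, 0.003], [0.004, -0.01, -1.0]]
force: [0.0, 1.4, -1.0]
finger_gap: 0.0855
```

```bash
python3 - <<'E'
from st import *
Rd=np.array([[-.065,.998,0],[.998,.065,0],[0,0,-1.]])
w=grab('wrist','w11.png')
s=st([.630,-.0075,.10],Rd)
for p in ([.630,-.0055,.044],s['tool_pos']): print(proj(w,p))
f=w['frame']
E
```

```text
t 11.17 tcp [ 0.6246 -0.006   0.1837] F [-0.9  0.5 -3.3] gap 0.0851
slide [-0.0091  0.0257  0.3343]
rot [-0.0085 -0.0028  0.    ]
[254.64972848 179.78195203]
[246.73160551 234.29213917]
```

View pics/w11.png

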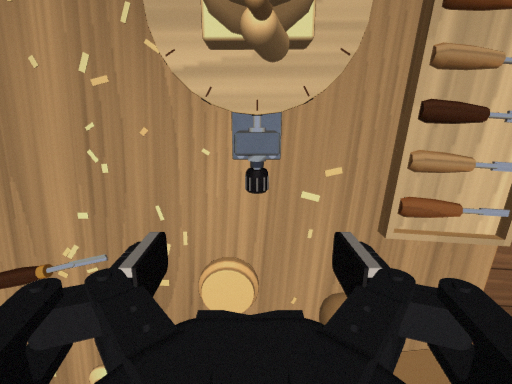

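Request:
play_rows --rows '[{"slide":[-0.003,0.01,0.1],"angular":[-0.008,-0.003,0]},{"slide":[-0.006,0.02,0.22],"angular":[-0.008,-0.003,0]},{"slide":[-0.009,0.026,0.33],"angular":[-0.008,-0.003,0]},{"slide":[-0.009,0.026,0.4],"angular":[-0.008,-0.003,0]},{"slide":[-0.009,0.026,0.4],"angular":[-0.008,-0.003,0]},{"slide":[-0.009,0.026,0.4],"angular":[-0.008,-0.003,0]},{"slide":[-0.009,0.026,0.4],"angular":[-0.008,-0.003,0]}]'

```text
time_s: 11.75
tool_pos: [0.6308, -0.0073, 0.0851]
eef_rot: [[-0.065, 0.998, 0.001], [0.998, 0.065, -0.001], [-0.001, 0.001, -1.0]]
force: [0.5, -0.1, 0.7]
finger_gap: 0.0853
```

```bash
python3 - <<'E'
from st import *
Rd=np.array([[-.065,.998,0],[.998,.065,0],[0,0,-1.]])
w=grab('wrist','w12.png')
s=st([.630,-.0075,.022],Rd)
for p in ([.630,-.0055,.044],[.630,-.0055,.056],s['tool_pos']): print(proj(w,p))
E
```

```text
t 11.8 tcp [ 0.6312 -0.0074  0.0857] F [0.3 0.5 0.4] gap 0.0852
slide [ 0.0003 -0.0055  0.2547]
rot [0.0014 0.0007 0.0002]
[247.34882481 208.8032769 ]
[247.22377603 214.73113712]
[248.84461475 236.61628629]
```

View pics/w12.png

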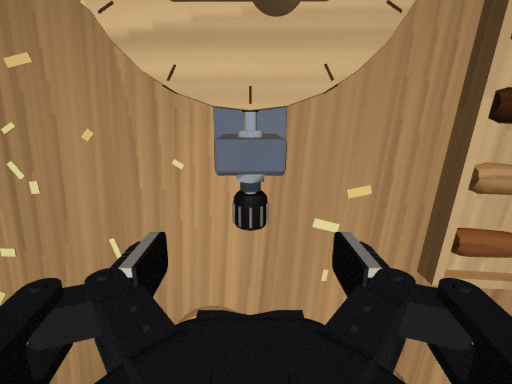

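Request:
play_rows --rows '[{"slide":[0,-0.003,0.08],"angular":[0.001,0,0]},{"slide":[0,-0.004,0.16],"angular":[0.001,0,0]},{"slide":[0,-0.004,0.22],"angular":[0.001,0,0]},{"slide":[0,-0.004,0.25],"angular":[0.001,0,0]},{"slide":[0,-0.004,0.254],"angular":[0.001,0,0]},{"slide":[0,-0.004,0.254],"angular":[0.001,0,0]},{"slide":[0,-0.004,0.254],"angular":[0.001,0,0]}]'

```text
time_s: 12.38
tool_pos: [0.6317, -0.0078, 0.0239]
eef_rot: [[-0.065, 0.998, 0.003], [0.998, 0.065, -0.002], [-0.002, 0.003, -1.0]]
force: [-0.1, -0.2, 0.2]
finger_gap: 0.0855
```

```bash
python3 - <<'E'
from st import *
Rd=np.array([[-.065,.998,0],[.998,.065,0],[0,0,-1.]])
w=grab('wrist','w13.png')
s=st([.630,-.0075,.022],Rd)
E
```

```text
t 12.43 tcp [ 0.6317 -0.0078  0.0239] F [ 0.1 -0.4  0.4] gap 0.0854
slide [ 0.0016 -0.0067  0.0076]
rot [0.0022 0.0012 0.0002]
```

View pics/w13.png

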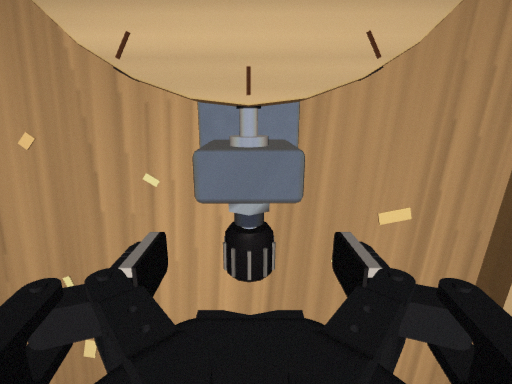

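The knob is centred between the fingers: knob column 249, finger midline 250. Closing now.

Request:
play_rows --rows '[{"slide":[0.001,-0.002,0.007],"angular":[0.002,0.001,0]},{"slide":[0.001,-0.002,0.007],"angular":[0.002,0.001,0]},{"slide":[0.001,-0.002,0.007],"angular":[0.002,0.001,0]},{"slide":[0.001,-0.002,0.007],"angular":[0.002,0.001,0]},{"slide":[0.001,-0.002,0.007],"angular":[0.002,0.001,0]},{"slide":[0.001,-0.002,0.007],"angular":[0.002,0.001,0]},{"slide":[0.001,-0.002,0.007],"angular":[0.002,0.001,0]},{"slide":[0.001,-0.002,0.007],"angular":[0.002,0.001,0]},{"slide":[0.001,-0.002,0.007],"angular":[0.002,0.001,0]},{"slide":[0.001,-0.002,0.007],"angular":[0.002,0.001,0]}]' --jaw -1 --squeeze 60

```text
time_s: 13.27
tool_pos: [0.6313, -0.0076, 0.0224]
eef_rot: [[-0.065, 0.998, 0.0], [0.998, 0.065, -0.0], [-0.0, 0.0, -1.0]]
force: [-1.5, 0.4, 4.3]
finger_gap: 0.0225
```

```bash
python3 - <<'E'
from st import *
Rd=np.array([[-.065,.998,0],[.998,.065,0],[0,0,-1.]])
w=grab('wrist','w14.png')
s=st([.630,-.0075,.022],Rd)
E
```

```text
t 13.32 tcp [ 0.6313 -0.0076  0.0224] F [-1.1  0.3  4. ] gap 0.0223
slide [ 0.0008 -0.005   0.0015]
rot [0.0002 0.0002 0.0002]
```

View pics/w14.png

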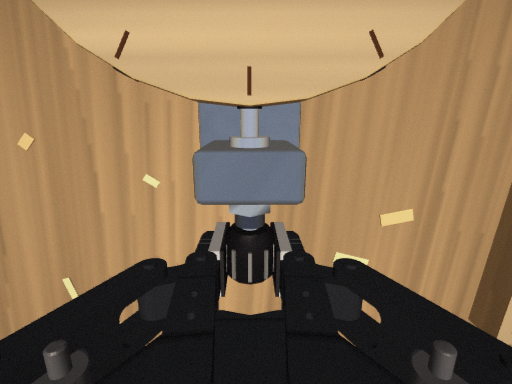

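The grip is good on both sides of the knob. Pulling in steps now.

Request:
play_rows --rows '[{"slide":[-0.01,0,0],"angular":[0,0,0]},{"slide":[-0.02,0,0],"angular":[0,0,0]},{"slide":[-0.03,0,0],"angular":[0,0,0]},{"slide":[-0.04,0,0],"angular":[0,0,0]},{"slide":[-0.048,0,0],"angular":[0,0,0]},{"slide":[-0.052,0,0],"angular":[0,0,0]},{"slide":[-0.052,0,0],"angular":[0,0,0]},{"slide":[-0.052,0,0],"angular":[0,0,0]},{"slide":[-0.052,0,0],"angular":[0,0,0]}]'

```text
time_s: 14.07
tool_pos: [0.632, -0.0178, 0.0224]
eef_rot: [[-0.066, 0.998, 0.0], [0.998, 0.066, 0.003], [0.003, 0.0, -1.0]]
force: [0.4, 11.2, 4.8]
finger_gap: 0.0222
```

```bash
python3 - <<'E'
from st import *
Rd=np.array([[-.065,.998,0],[.998,.065,0],[0,0,-1.]])
w=grab('wrist','w15.png')
s=st([.6313,-.0076,.0224],Rd)
E
```

```text
t 14.12 tcp [ 0.6319 -0.0178  0.0223] F [-1.4 11.   4.4] gap 0.0222
slide [ 0.0407  0.0003 -0.0003]
rot [ 0.0002 -0.0022  0.0004]
```

View pics/w15.png

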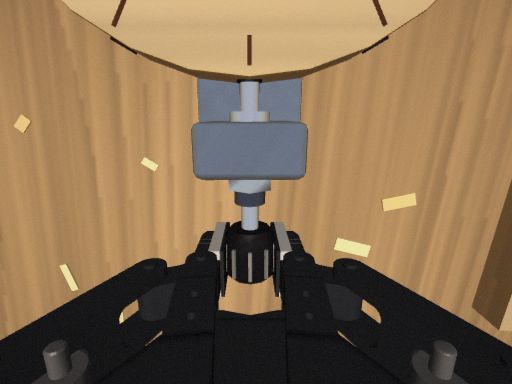

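The pin is about 10 mm out and the 11 N matches the spring. Now on to the stop, with some preload.

Request:
play_rows --rows '[{"slide":[-0.016,0,0],"angular":[0,-0.001,0]},{"slide":[-0.022,0,0],"angular":[0,-0.001,0]},{"slide":[-0.028,0,0],"angular":[0,-0.001,0]},{"slide":[-0.034,0,0],"angular":[0,-0.001,0]},{"slide":[-0.038,0,0],"angular":[0,-0.001,0]},{"slide":[-0.038,0,0],"angular":[0,-0.001,0]},{"slide":[-0.038,0,0],"angular":[0,-0.001,0]},{"slide":[-0.038,0,0],"angular":[0,-0.001,0]},{"slide":[-0.038,0,0],"angular":[0,-0.001,0]},{"slide":[-0.038,0,0],"angular":[0,-0.001,0]}]'

```text
time_s: 14.95
tool_pos: [0.6322, -0.0217, 0.0222]
eef_rot: [[-0.066, 0.998, -0.001], [0.998, 0.066, 0.009], [0.009, 0.0, -1.0]]
force: [-0.5, 20.0, 6.6]
finger_gap: 0.0222
```

```bash
python3 - <<'E'
from st import *
Rd=np.array([[-.065,.998,0],[.998,.065,0],[0,0,-1.]])
w=grab('wrist','w16.png');sc=grab('scene');sd=grab('side','side16.png')
cv2.imwrite('pics/c16.png',np.hstack([cv2.resize(x,(400,400),interpolation=cv2.INTER_LANCZOS4) for x in (sc['frame'][205:275,220:290],sd['frame'][115:195,240:320])])[:,:,::-1])
s=st([.6313,-.0076,.0224],Rd)
E
```

```text
t 15.1 tcp [ 0.6321 -0.0216  0.0222] F [ 0.  21.9  5.8] gap 0.0222
slide [ 0.0563  0.0004 -0.0002]
rot [ 0.     -0.006   0.0008]
```

View pics/w16.png

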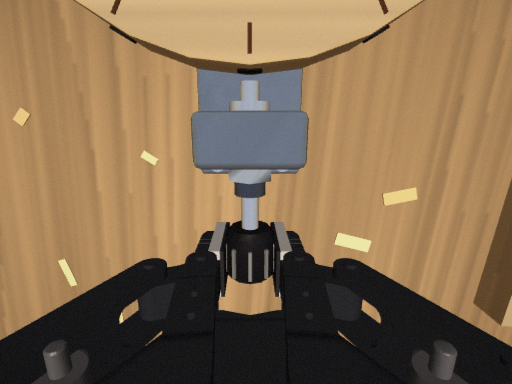

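View pics/c16.png

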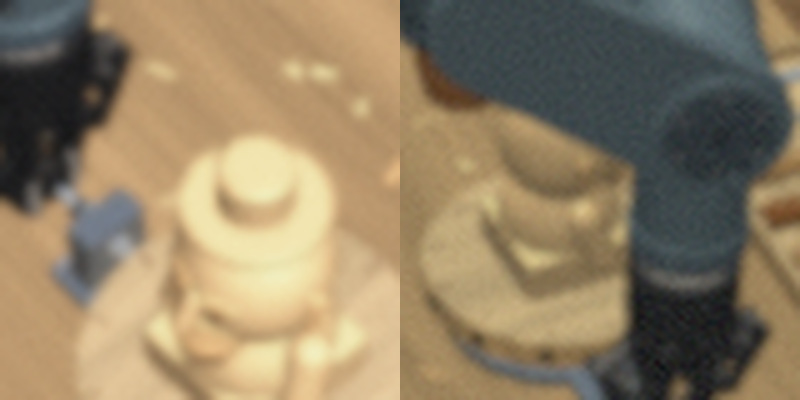

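The pin is 14.1 mm back. The 21 N pull exceeds the 13 N spring, so it is against its stop, and its nose is visibly clear of the rim hole at about (249,71). The hat is still level on the head, so I'm handing in.

```bash
python3 -c "
from h import *
print(ctrl.close_job()); s=ctrl.observe();print(s['time_s'],s['tool_pos'],s['force'],s['finger_gap'])"
```

```text
the job is handed in; nothing more can be done
None
the job is handed in; nothing more can be done
```

The pale limewood hat is balanced on the old man's head and let go, and I handed the job in still holding the index pin fully back. That was at about 15 s of the 51 s allowed.

**Hat:** after release it sat about 1.5 mm off centre, leaning about 3°. In the scene picture taken once the pin was back, it was still in place and looked level. I did not measure it again then, and the arm hid it from the side camera.

**Pin:** I took the knob from above with a 60 N grip and pulled until the tool had moved 14.1 mm. The wrist read about 21 N against the 13 N spring, so the pin is on its stop. Its nose can be seen clear of the rim hole.

**Disagreements between checks:**
- The wrist camera read about 2 mm off sideways, which I corrected for.
- The scene and side cameras disagreed by a few millimetres on where the head's centre was, so I placed the hat mainly by the wrist camera.
- My first move call was refused because of its format; the arm did not move.

The other blanks, the tools and the owl were never approached closely. I did not measure their places again at the end.

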